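# Shut the label printer and hold its sunken calibrate key

## Task

Get the label printer ready after a roll change: push its clear cover down until it is fully shut, and only then reach a fingertip into the well of the pod with the green key, press the sunken key all the way down and keep it down for two seconds, then let it spring back and draw clear. Do it all by pushing with the fingertips: nothing is picked up. Leave the red and blue keys unpressed, and all the pods and the other things on the bench standing where they are.

Things in the scene. Friction and masses are not known exactly. Their poses are not given: they have to be found in the camera images.
- printer: fixed grey label printer with a clear teal cover, 220 x 180 mm, body 80 mm tall, 133 mm with its cover shut; origin at the centre of its underside, front (screen) faces its own -x, its z up
- cover_hinge (a point): middle of the cover's hinge line, which runs along the printer's own y at the back (+x) of the printer, 83 mm above the table, 104 mm behind the printer's centre
- cover_edge (a point): point on the outer top face of the clear cover near its free front edge, in the middle of its 100 mm wide green strip; when the cover is shut it lies 190 mm to the printer's -x of the hinge and 50 mm above it (133 mm over the table), 15 mm behind the edge. Cover panel 205 x 174 mm, 5 mm thick
- cover (a joint): cover angle, rad: 0 shut, grows as its front edge swings up and back about the hinge, at most 1.15; a stiff hinge that stays where it is left; about 2 to 4 N on the green strip pushes it down, and it stops at 0
- pod_green: grey loose desk pod, 72 x 72 mm, 50 mm tall, 0.65 to 1.05 kg, standing on the table; origin at the centre of its underside. In its top is a round well 44 mm across and 38 mm deep, at its centre, holding the green key; a thin green stripe lies on the top along its -x edge
- key_green_top (a point): centre of the top face of the green key: a green disc 28 mm across at the bottom of its pod's well, its top face 18 mm below the pod's rim (32 mm above the table) when up; z points up; the key travels straight down with the press
- key_green (a joint): how far the green key is pressed, m: 0 up, 0.006 fully down; spring return, about 1.5 N to start and 5 N to hold fully down
- pod_red: grey loose desk pod, 72 x 72 mm, 50 mm tall, 0.65 to 1.05 kg, standing on the table; origin at the centre of its underside. In its top is a round well 44 mm across and 38 mm deep, at its centre, holding the red key; a thin red stripe lies on the top along its -x edge
- key_red_top (a point): centre of the top face of the red key: a red disc 28 mm across at the bottom of its pod's well, its top face 18 mm below the pod's rim (32 mm above the table) when up; z points up; the key travels straight down with the press
- key_red (a joint): how far the red key is pressed, m: 0 up, 0.006 fully down; spring return, about 1.5 N to start and 5 N to hold fully down
- pod_blue: grey loose desk pod, 72 x 72 mm, 50 mm tall, 0.65 to 1.05 kg, standing on the table; origin at the centre of its underside. In its top is a round well 44 mm across and 38 mm deep, at its centre, holding the blue key; a thin blue stripe lies on the top along its -x edge
- key_blue_top (a point): centre of the top face of the blue key: a blue disc 28 mm across at the bottom of its pod's well, its top face 18 mm below the pod's rim (32 mm above the table) when up; z points up; the key travels straight down with the press
- key_blue (a joint): how far the blue key is pressed, m: 0 up, 0.006 fully down; spring return, about 1.5 N to start and 5 N to hold fully down
- mug: red mug, 80 mm across, 90 mm tall, origin under its centre; a bystander
- label_roll: white roll of labels standing on its end, 104 mm across, 75 mm tall, origin under its centre; a bystander
- ribbon_spool: black ribbon spool standing upright, 52 mm across, 70 mm tall, origin under its centre; a bystander
- screwdriver: screwdriver lying on the table; a bystander
- bracket: aluminium angle bracket, 40 x 90 mm, 40 mm tall, origin under its centre; a bystander
Mind the look-alikes: they are no part of the job. Leave any brown or pink look-alike of the pod_green alone.

How it is judged:
On the way, in this order (a step that is already met when the one before it is completed fails the run):
1. the printer's cover is fully shut (value of joint cover below 0.04 rad), for 0.2 s.
2. the green key is held fully down in its well for about two seconds (value of joint key_green above 0.0045 m and value of joint cover below 0.04 rad), for 1.6 s.
At the end, for the whole second after the job is handed in: the cover is shut (within 0.04 rad), all three keys are up again (within 1 mm), the pods stand upright and at rest, and the pods and the other things are within 25 mm of where they began (value of joint cover below 0.04 rad and value of joint each of key_green, key_red, key_blue below 0.001 m and distance of each of pod_green, pod_red, pod_blue, mug, label_roll, ribbon_spool, screwdriver, bracket from where it was at the start of the episode below 0.025 m and angle between each of pod_green, pod_red, pod_blue's own z axis and vertical below 0.1 rad and linear speed of each of pod_green, pod_red, pod_blue below 0.02 m/s); the robot touches nothing.
It fails at once if the green key is pressed while the cover is still open (value of joint key_green above 0.003 m and value of joint cover above 0.06 rad).
It fails at once if the red or the blue key is pressed (value of joint any of key_red, key_blue above 0.002 m).
It fails at once if a pod is lifted or tipped (height (world z) of any of pod_green, pod_red, pod_blue above 0.012 m or angle between any of pod_green, pod_red, pod_blue's own z axis and vertical above 0.2 rad).
It fails at once if a pod or a bystander is lifted, knocked or pushed out of its place (distance of any of pod_green, pod_red, pod_blue, mug, label_roll, ribbon_spool, screwdriver, bracket from where it was at the start of the episode above 0.03 m).
It also fails if it takes over 58 s, if anything falls off the work surface, if the arm or the gripper's body presses on something with over 40 N, if the wrist force passes 120 N, or if a joint passes its speed limit or range.

## Robot

A 6-joint arm with a two-finger parallel gripper is mounted at the origin on the work surface. World frame = base frame: x ahead of the robot, y to its left, z up, the work surface at z = 0. Lengths are in m, angles in rad, forces in N, time in s.
With the tool pointing down it reaches from about 0.35 to 0.975 m from the base axis. Payload 7.1 kg.
Tool frame: the origin (TCP) lies midway between the tips of the shut fingers; the grasp point (between the pads) lies 19 mm behind it (r.tcp_to_grasp is the distance from the TCP to the grasp point, in m); z points along the fingers, y is the direction in which the jaws open and shut (so a half turn about z gives the same grasp; the last joint's range is limited). The gripper opens to 88 mm and grips with 3 to 60 N. Pads are 20 mm wide; open, the fingers measure 115 mm over their backs; the gripper's body (75 mm by 178 mm) begins 61 mm behind the grasp point.
Start: joints at [1.272, 0.423, 1.63, -0, 1.089, -0.019], TCP at [0.173, 0.601, 0.223] pointing down, gripper open.
Joint ranges: [-3, 3], [-0.9, 2.11], [0.09, 2.58], [-1.31, 4.45], [0.11, 2.69], [-2.54, 2.54]. Speed limits (rad/s): [2.39, 2.39, 3.01, 3.14, 3.14, 3.14].

## Interface

Orientations are given as [roll, pitch, yaw] about the fixed x, y, z axes, in that order (R = Rz(yaw) Ry(pitch) Rx(roll)).
In Python, from station import r gives the robot as it stands. The module is installed in compiled form; this text tells all that it offers.
- The arm moves only by the tool move_arm, never from a script. Its argument "moves" is a list of rows, each a list of 5 numbers: the opening, from 0 (shut) to 1 (fully open), then the shift along the world's x, y, z in m, then the turn about the world's z in degrees. A call has 1 to 12 rows; each row shifts and turns the pose as measured when the row begins; what a row does not reach is not made up. A row lasts 1/10 s, in which the tool goes at most 50 mm and 8.59 degrees, less where a joint would pass 70% of its speed; a pose out of reach is approached as far as the arm can. A call with a gripper value outside its range is refused whole. The fingers move at their own pace and stop on an object; "force" is the grip in N (left out, the last holds). Time passes only in rows, so rows that do not move let the fingers close. It gives the time, the measured TCP pose, the force and the opening at its end, in the units of the state.
- r.get_state(): the state, without advancing time (a new reading comes with each control period).
- r.capture(name): name is "scene" or "top"; returns a dict with "pixels" (480x640x3 uint8, red, green, blue), "range_z" (480x640 float32, m along the optical axis (not along the pixel's ray), 0 where there is no reading), "fx", "fy", "cx", "cy" (pixels), "rvec" (rotation vector, rad) and "tvec" (3), from world to camera coordinates, as OpenCV has them. Camera axes: x right, y down, z forward; pixel columns grow to the right and rows downward; lengths in m; the calibration is good to about 2 mm. A picture is of the moment at which its call begins.
- r.job_done(): hands the job in, once; it reports no verdict.
Trained networks look in the newest picture that a camera, given by its name, has taken for a name from the list of things; names that differ only in an ending like _2 or _b are one class to them, and where a whole thing is asked for, a point or a joint stands for the part that bears it (a point fixed in the world has none). Each returns a list of dicts, best first, with "confidence" (0 to 1); they miss things now and then, are a little off and sometimes report something else, mostly with a low value. They report only what shows in the picture. A call takes as long as a camera call. They do not tell look-alikes from the thing itself.
- r.recognise(camera, target): "rect" ([centre column, centre row, width, height] as shares, 0 to 1, of the picture: columns of its width, rows of its height, round what is visible of it).
- r.spot_point(camera, target): "centre" ([column, row] as shares, 0 to 1, of the picture: columns of its width, rows of its height: a listed point, or the origin of a listed thing).
The state is a dict: "clock": time; "joint_positions": joint angles; "qvel": joint speeds; "joint_efforts": joint torques, N m; "ee_pos": TCP position; "ee_rot": TCP orientation; "wrist_force": force on the tool from outside, world axes, zero at the start; "torque": the same for the moment, N m; "finger_gap": finger opening in m.
Only numpy, scipy, OpenCV 4.12 (cv2) and the standard library are available. Lean on these libraries where they do the work, as an engineer would, in place of code of your own. Each camera call takes 0.05 s, during which the arm holds its last target.

## Working session

There is one attempt and no reset: what is moved stays moved. The work goes in short steps, Python scripts to look and compute and a tool call to move; the robot and the scene stay as the last step left them, time stands still between calls to the robot, and variables do not carry over. Pictures are saved under pics/ and viewed, and the job is handed in when it is done.

Besides the shell and the picture viewer there is one more tool, called after ">>>" as name(argument=value, ...) on one line, values as JSON. move_arm: Moves the arm, as the interface text tells. Its arguments: {"type":"object","properties":{"moves":{"type":"array","items":{"type":"array","items":{"type":"number"}}},"force":{"type":"number"}},"required":["moves"]}

```bash
mkdir -p pics
cat > h.py <<'E'
import numpy as np, cv2
from station import r
def unproj(c,u,v,z=None):
    R=cv2.Rodrigues(np.array(c["rvec"],float))[0]; t=np.array(c["tvec"],float).ravel()
    if z is None:
        d=c["range_z"][int(round(v)),int(round(u))]
    ray=np.array([(u-c["cx"])/c["fx"],(v-c["cy"])/c["fy"],1.0])
    o=-R.T@t; w=R.T@ray
    s=d if z is None else (z-o[2])/w[2]
    return o+s*w
def cloud(c):
    R=cv2.Rodrigues(np.array(c["rvec"],float))[0]; t=np.array(c["tvec"],float).ravel()
    v,u=np.mgrid[0:480,0:640]; d=c["range_z"]
    P=np.stack([(u-c["cx"])/c["fx"]*d,(v-c["cy"])/c["fy"]*d,d],-1)
    return (P-t)@R
def save(c,n): cv2.imwrite("pics/"+n,c["pixels"][:,:,::-1])
E
python3 - <<'E'
from h import *
for n in("scene","top"):
    c=r.capture(n); save(c,n+"0.png")
    for t in ["printer","cover_hinge","cover_edge","key_green_top","key_red_top","key_blue_top","mug","label_roll","ribbon_spool","screwdriver","bracket"]:
        for p in r.spot_point(n,t)[:4]:
            u,v=p["centre"][0]*640,p["centre"][1]*480
            ui,vi=min(max(u,0),639),min(max(v,0),479)
            print(n,t,round(p["confidence"],2),int(u),int(v),unproj(c,ui,vi).round(3))
print(r.get_state())
E
```

```text
scene printer 0.82 464 291 [0.745 0.23  0.119]
scene printer 0.15 214 263 [ 0.586 -0.31   0.049]
scene cover_hinge 0.94 471 294 [0.72  0.255 0.087]
scene cover_edge 0.98 484 200 [0.615 0.276 0.247]
scene key_green_top 0.61 366 254 [0.551 0.049 0.051]
scene key_green_top 0.49 166 252 [ 0.523 -0.445  0.03 ]
scene key_green_top 0.47 259 256 [ 0.562 -0.206  0.052]
scene key_red_top 0.51 213 262 [ 0.586 -0.311  0.051]
scene key_blue_top 0.49 311 270 [ 0.583 -0.081  0.03 ]
scene mug 0.93 316 331 [ 0.794 -0.057  0.049]
scene label_roll 0.89 253 331 [ 0.8   -0.182  0.053]
scene ribbon_spool 0.89 374 232 [0.424 0.075 0.025]
scene screwdriver 0.94 298 231 [ 0.398 -0.128  0.008]
scene bracket 0.65 232 232 [ 0.42  -0.302  0.019]
top printer 0.63 163 234 [0.574 0.187 0.235]
top cover_edge 0.72 110 209 [0.616 0.275 0.247]
top key_green_top 0.55 387 263 [ 0.534 -0.215  0.032]
top key_green_top 0.49 263 273 [0.519 0.046 0.036]
top key_green_top 0.48 491 261 [ 0.535 -0.432  0.03 ]
top key_red_top 0.62 432 255 [ 0.55  -0.311  0.029]
top key_blue_top 0.63 321 235 [ 0.598 -0.079  0.03 ]
top key_blue_top
[... 271 characters left out ...]
12  0.005]
{'clock': 1.2, 'joint_positions': array([ 1.27198481e+00,  4.23101289e-01,  1.62988747e+00, -3.39651145e-06,
        1.08859728e+00, -1.89983347e-02]), 'qvel': array([-6.25650683e-04,  1.65354700e-03,  7.47988145e-05,  1.22729751e-04,
       -3.53025488e-04,  1.82428698e-04]), 'joint_efforts': array([ 4.75960151e-04, -5.44551730e+01, -2.74045640e+01,  6.43989723e-02,
        1.65090419e-02,  7.31375025e-06]), 'ee_pos': array([0.1725829 , 0.60069145, 0.22267919]), 'ee_rot': array([3.14158610e+00, 3.13430831e-06, 2.86178105e+00]), 'wrist_force': array([-0.13777376, -0.44213957, -0.27327296]), 'torque': array([ 0.0247954 ,  0.02893263, -0.06212845]), 'finger_gap': 0.0878917490402289}
```

View pics/scene0.png

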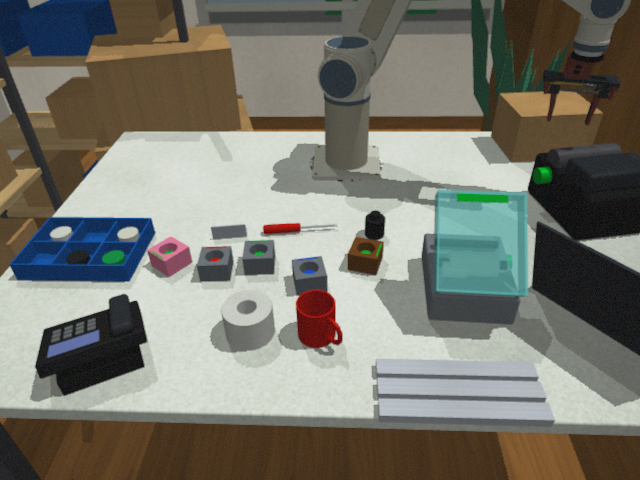

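View pics/top0.png

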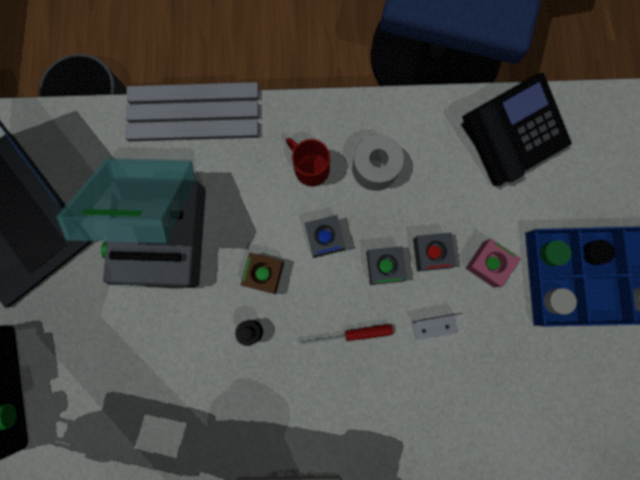

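The scene view shows the cover open with its strip near (484,198). The grey pods with the blue, green and red keys are at (309,273), (259,256) and (214,262), and the brown and pink pods are decoys. In the top view the grey green-key pod is near (387,265) and the printer near (150,230).

```bash
python3 - <<'E'
from h import *
for n in("scene","top"):
    c=r.capture(n); P=cloud(c); ok=c["range_z"]>0
    hsv=cv2.cvtColor(c["pixels"],cv2.COLOR_RGB2HSV)
    g=(hsv[...,0]>50)&(hsv[...,0]<75)&(hsv[...,1]>150)&ok
    N,l,s,_=cv2.connectedComponentsWithStats(g.astype(np.uint8))
    for i in range(1,N):
        if s[i,4]>15:
            q=P[l==i]; print(n,s[i],np.median(q,0).round(4),q.min(0).round(3),q.max(0).round(3))
    # strip
    m=g&(P[...,2]>.2)&(P[...,0]<.7)&(P[...,1]<.4)
    if m.sum()>5:
        q=P[m]; ce=q.mean(0); print("strip",m.sum(),ce, np.linalg.svd(q-ce)[2][0])
    t=(hsv[...,0]>80)&(hsv[...,0]<100)&(hsv[...,1]>60)&ok&(P[...,2]>.09)&(P[...,0]>.5)&(P[...,0]<.85)&(P[...,1]>.1)&(P[...,1]<.4)
    if t.sum():
        q=P[t]; print("teal",t.sum(),q.min(0),q.max(0))
    # pods rim: grey pts at z 45-55mm near pod
    for nm,xy in dict(green=(.535,-.215),red=(.55,-.311),blue=(.59,-.079)).items():
        m=ok&(abs(P[...,2]-.05)<.006)&(np.hypot(P[...,0]-xy[0],P[...,1]-xy[1])<.055)
        q=P[m][:,:2].astype(np.float32)
        if len(q)>10: print(n,nm,len(q),cv2.minAreaRect(q),q.min(0),q.max(0),np.median(P[m][:,2]))
    b=ok&(abs(P[...,2]-.08)<.008)&(P[...,0]>.45)&(P[...,0]<.85)&(P[...,1]>.05)&(P[...,1]<.38)
    q=P[b][:,:2].astype(np.float32); print("body",len(q),cv2.minAreaRect(q))
    # tall things left of the printer
    b=ok&(P[...,2]>.1)&(P[...,0]>.4)&(P[...,1]>.33)&(P[...,0]<.85)
    if b.any(): print("tall",P[b].min(0),P[b].max(0))
E
python3 - <<'E'
import cv2
i=cv2.imread('pics/top0.png')
cv2.imwrite('pics/tz.png',cv2.resize(i[140:310,40:520],(800,283),interpolation=cv2.INTER_CUBIC))
E
```

```text
scene [328  11   9   3  16] [-0.9359 -0.0696  0.2671] [-0.948 -0.087  0.261] [-0.927 -0.051  0.273]
scene [532 166  21  18 305] [0.2646 0.532  0.1051] [0.178 0.517 0.045] [0.281 0.557 0.124]
scene [457 194  51   9 379] [0.6123 0.2692 0.251 ] [0.604 0.22  0.244] [0.624 0.32  0.258]
scene [376 244   6  12  22] [0.5257 0.0789 0.0503] [0.506 0.071 0.047] [0.55  0.085 0.053]
scene [103 251  22  13 243] [ 0.5533 -0.5673  0.036 ] [ 0.526 -0.596  0.025] [ 0.576 -0.544  0.04 ]
scene [361 250  10   4  29] [0.5129 0.0471 0.0308] [0.495 0.037 0.022] [0.521 0.059 0.033]
scene [255 252   9   3  23] [ 0.5231 -0.2148  0.0319] [ 0.508 -0.227  0.022] [ 0.53  -0.204  0.034]
strip 446 [0.37968255 0.25646914 0.25383252] [ 0.99801319  0.06182907 -0.01211742]
teal 9030 [0.57312639 0.17643237 0.09098587] [0.75533337 0.39726733 0.26213693]
scene green 482 ((0.5319871306419373, -0.21315942704677582), (0.07687307894229889, 0.07248376309871674), 4.844750881195068) [ 0.49160233 -0.2509942 ] [ 0.5713711 -0.1756278] 0.04948585437426971
scene red 497 ((0.5600003600120544, -0.3149406611919403), (0.07761149853467941,
[... 1381 characters left out ...]
8806638718, 0.07273272424936295), 4.520859241485596) [ 0.4934607  -0.25037992] [ 0.5689835  -0.17395337] 0.049728012664836674
top red 890 ((0.5586826205253601, -0.31443822383880615), (0.07223916053771973, 0.07321402430534363), 4.382757663726807) [ 0.52004415 -0.35252517] [ 0.5963741 -0.2758341] 0.04950449740913668
top blue 845 ((0.5972070097923279, -0.08440790325403214), (0.07247184216976166, 0.07175153493881226), 12.852178573608398) [ 0.55420655 -0.12714656] [ 0.63751733 -0.04234721] 0.04956060937624096
body 4028 ((0.6072678565979004, 0.27715426683425903), (0.19143928587436676, 0.2201675921678543), 87.27485656738281)
tall [0.55089571 0.33000572 0.10021522] [0.80754959 0.5326187  0.26220829]
```

View pics/tz.png

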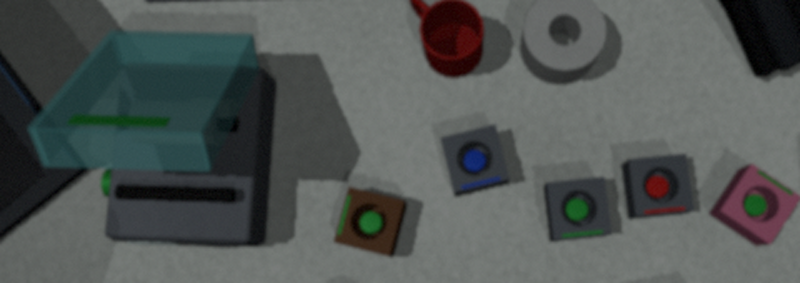

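Run:
```python
from h import *
for n in("scene","top"):
    c=r.capture(n); P=cloud(c); ok=c["range_z"]>0
    hsv=cv2.cvtColor(c["pixels"],cv2.COLOR_RGB2HSV)
    dark=hsv[...,2]<60
    for x in np.arange(.4,.8,.05):
        b=ok&dark&(P[...,2]>.1)&(P[...,0]>x)&(P[...,0]<x+.05)&(P[...,1]>.3)&(P[...,1]<.6)
        if b.sum()>3: print(n,round(x,2),b.sum(),"ymin",np.percentile(P[b][:,1],2).round(3),"zmax",P[b][:,2].max().round(3))
    b=ok&(P[...,2]>.1)&(P[...,0]>.1)&(P[...,0]<.42)&(P[...,1]>.3)&(P[...,1]<.8)
    print(n,np.percentile(P[b],98,axis=0) if b.any() else None)
```

```text
scene 0.4 161 ymin 0.582 zmax 0.131
scene 0.6 417 ymin 0.382 zmax 0.214
scene 0.65 1202 ymin 0.393 zmax 0.214
scene 0.7 1369 ymin 0.433 zmax 0.214
scene 0.75 1508 ymin 0.472 zmax 0.214
scene [0.41248601 0.72249769 0.53054151]
top 0.55 112 ymin 0.301 zmax 0.252
top 0.6 242 ymin 0.316 zmax 0.262
top 0.65 251 ymin 0.31 zmax 0.217
top 0.7 180 ymin 0.325 zmax 0.215
top 0.75 109 ymin 0.472 zmax 0.216
top [0.27523383 0.53222686 0.12167839]
```

>>> move_arm(moves=[[0,0,0,0.05,0],[0,0.01,-0.01,0.04,4],[0,0.04,-0.028,0.01,4],[0,0.04,-0.028,0,4],[0,0.04,-0.028,0,0],[0,0.04,-0.028,0,0],[0,0.04,-0.028,0,0],[0,0.04,-0.028,0,0]])

```text
clock: 2.2
ee_pos: [0.4246, 0.4194, 0.3273]
ee_rot: [3.14, 0.005, 3.091]
wrist_force: [-0.2, 0.5, 0.3]
finger_gap: 0.027
```

>>> move_arm(moves=[[0,0.038,-0.031,0,0],[0,0.038,-0.031,0,0],[0,0.038,-0.031,0,0],[0,0.038,-0.031,0,0],[0,0.038,-0.031,-0.01,0],[0,0,0,-0.01,0],[0,0,0,0,0]])

```text
clock: 2.9
ee_pos: [0.6213, 0.2561, 0.3075]
ee_rot: [3.139, 0.007, 3.084]
wrist_force: [0.1, 0.2, 0.0]
finger_gap: 0.0007
```

Run:
```python
from h import *
c=r.capture("scene"); save(c,"s1.png"); print(r.get_state()["ee_pos"],r.get_state()["finger_gap"])
```

```text
[0.62140562 0.25641077 0.30826218] 0.0003211884018482406
```

View pics/s1.png

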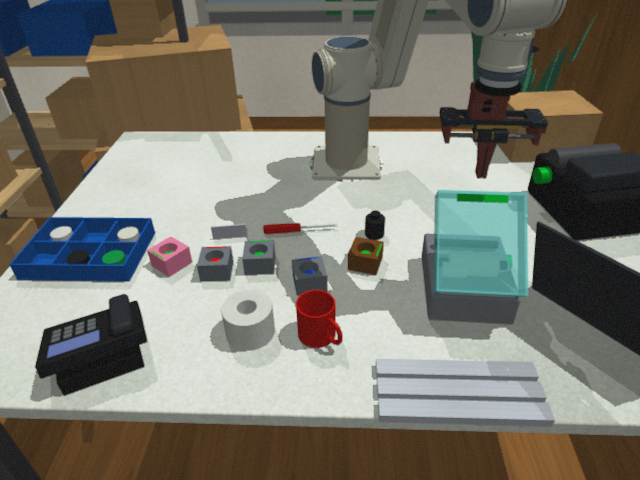

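The shut fingertips are at (483,176), just above the strip at (484,198). I'll come down onto it and follow the cover's arc.

>>> move_arm(moves=[[0,0,0.008,-0.02,0],[0,0,0,-0.018,0],[0,0,0,-0.014,0],[0,-0.006,0,-0.008,0],[0,-0.007,0,-0.007,0],[0,-0.007,0,-0.007,0]])

```text
clock: 3.55
ee_pos: [0.5984, 0.2707, 0.2372]
ee_rot: [3.135, 0.016, 3.091]
wrist_force: [-0.2, -0.3, 2.4]
finger_gap: 0.0005
```

>>> move_arm(moves=[[0,-0.006,0,-0.006,0],[0,-0.006,0,-0.006,0],[0,-0.006,0,-0.006,0],[0,-0.005,0,-0.007,0],[0,-0.005,0,-0.007,0],[0,-0.005,0,-0.007,0],[0,-0.005,0,-0.008,0],[0,-0.004,0,-0.008,0],[0,-0.004,0,-0.008,0]])

```text
clock: 4.45
ee_pos: [0.5478, 0.2716, 0.1707]
ee_rot: [3.132, 0.018, 3.091]
wrist_force: [-0.5, 0.3, 1.0]
finger_gap: 0.0006
```

>>> move_arm(moves=[[0,-0.003,0,-0.008,0],[0,-0.003,0,-0.008,0],[0,-0.002,0,-0.008,0],[0,-0.002,0,-0.008,0],[0,0,0,-0.005,0],[0,0,0,-0.003,0]])

```text
clock: 5.05
ee_pos: [0.5357, 0.2714, 0.1327]
ee_rot: [3.134, 0.015, 3.091]
wrist_force: [-14.1, -6.3, 41.6]
finger_gap: 0.0005
```

Run:
```python
from h import *
c=r.capture("scene"); save(c,"s2.png"); s=r.get_state(); print(s["ee_pos"],s["wrist_force"])
P=cloud(c); hsv=cv2.cvtColor(c["pixels"],cv2.COLOR_RGB2HSV)
m=(hsv[...,0]>50)&(hsv[...,0]<75)&(hsv[...,1]>150)&(P[...,2]>.1)&(P[...,0]>.45)&(P[...,1]<.35)&(P[...,1]>.15)
print(m.sum(),np.median(P[m],0) if m.any() else 0)
```

```text
[0.53573873 0.27138322 0.13281592] [-13.83663581  -4.56459217  35.34882062]
120 [0.52390108 0.28746873 0.13308021]
```

View pics/s2.png

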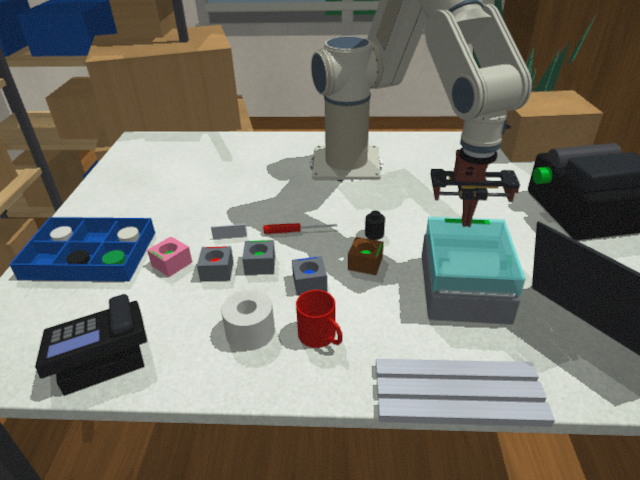

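The cover is flat: the strip at (467,221) measures z = 0.133 m, as it should when shut. I'll lift off and move over to the green pod.

>>> move_arm(moves=[[0,0,0,0,0],[0,0,0,0.003,0],[0,0,0,0.02,0],[0,0,0,0.04,0],[0,0,-0.02,0.02,0],[0,0,-0.04,0,0],[0,0,-0.04,0,0],[0,0,-0.04,0,0],[0,0,-0.04,0,0],[0,0,-0.04,0,0],[0,0,-0.04,0,0],[0,0,-0.04,0,0]])

```text
clock: 6.3
ee_pos: [0.536, -0.036, 0.2162]
ee_rot: [3.135, 0.019, 3.1]
wrist_force: [0.6, -0.1, 0.3]
finger_gap: 0.0006
```

Run:
```python
from h import *
s=r.get_state(); print(s["ee_pos"],s["ee_rot"],s["wrist_force"])
for n in ("scene","top"):
  c=r.capture(n); save(c,n+"3.png")
  P=cloud(c); hsv=cv2.cvtColor(c["pixels"],cv2.COLOR_RGB2HSV); G=(hsv[...,0]>50)&(hsv[...,0]<75)&(hsv[...,1]>150)
  m=G&(P[...,2]>.1)&(P[...,0]>.45)&(P[...,0]<.7)&(P[...,1]<.35)&(P[...,1]>.15)
  if m.any(): print(n,"strip",m.sum(),np.median(P[m],0))
```

```text
[ 0.5359909  -0.03601081  0.21618553] [3.13538194 0.01854804 3.09983883] [ 0.60888989 -0.12848577  0.34607722]
scene strip 168 [0.52388898 0.27592119 0.1331367 ]
top strip 327 [0.52367578 0.27512014 0.13347248]
```

View pics/top3.png

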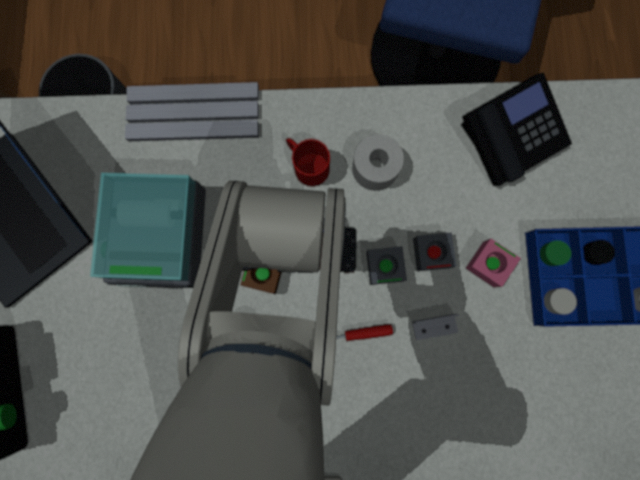

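The top view shows the cover shut, its strip at (136,270), and it stays shut with the finger lifted. Next I go above the grey green-key pod at (387,265).

>>> move_arm(moves=[[0,-0.001,-0.045,0,0],[0,-0.001,-0.045,-0.01,0],[0,-0.001,-0.045,-0.02,0],[0,-0.001,-0.035,-0.03,0],[0,0,-0.006,-0.03,0],[0,0,0,-0.02,0],[0,0,0,0,0]])

```text
clock: 7.1
ee_pos: [0.5339, -0.2191, 0.101]
ee_rot: [3.137, 0.023, 3.095]
wrist_force: [-0.2, 0.3, -0.2]
finger_gap: 0.0006
```

Run:
```python
from h import *
s=r.get_state(); print(s["ee_pos"],s["ee_rot"],s["wrist_force"])
for n in ("scene","top"):
  c=r.capture(n); save(c,n+"4.png")
  P=cloud(c); ok=c["range_z"]>0
  m=ok&(abs(P[...,2]-.05)<.006)&(np.hypot(P[...,0]-.532,P[...,1]+.2125)<.055)
  q=P[m][:,:2].astype(np.float32)
  if len(q)>10: print(n,len(q),cv2.minAreaRect(q))
  if n=="scene": cv2.imwrite("pics/s4z.png",cv2.resize(c["pixels"][150:310,160:360,::-1],(800,640))[:600])
```

```text
[ 0.53393718 -0.21911075  0.10101273] [3.13661986 0.02258774 3.09535419] [-0.22295247  0.3073696  -0.21837579]
scene 474 ((0.5330209136009216, -0.21337606012821198), (0.07726282626390457, 0.07262638956308365), 6.760939598083496)
top 48 ((0.5520448088645935, -0.18205806612968445), (0.0085762245580554, 0.02713962271809578), 86.25536346435547)
```

View pics/s4z.png

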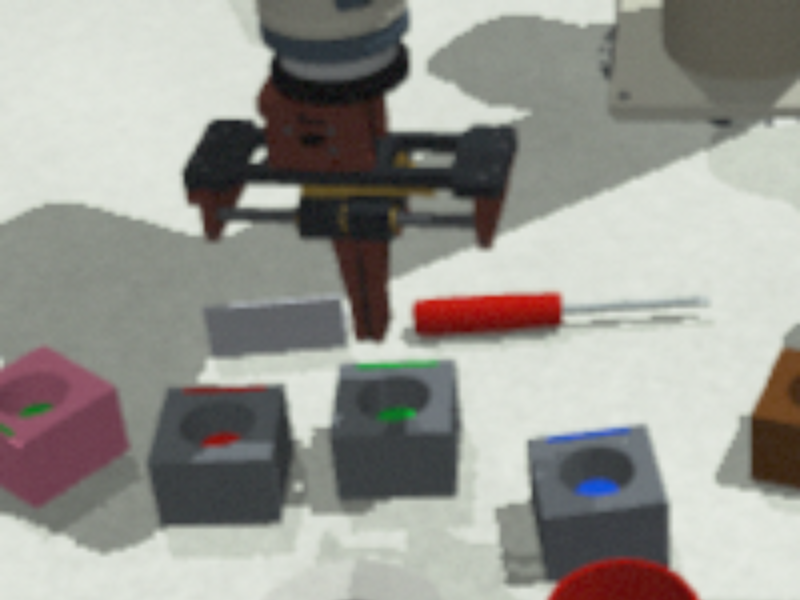

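The shut tip is at about (370,335) in the crop, nearly over the pod. It needs roughly 6 mm more in +y.

>>> move_arm(moves=[[0,-0.002,0.0065,0,0],[0,0,0,-0.02,0],[0,0,0,-0.018,0],[0,0,0,0,0]])

```text
clock: 7.6
ee_pos: [0.5376, -0.2104, 0.0708]
ee_rot: [3.141, 0.036, 3.1]
wrist_force: [-0.4, 0.8, 0.2]
finger_gap: 0.0004
```

Run:
```python
from h import *
s=r.get_state(); print(s["ee_pos"],s["ee_rot"],s["wrist_force"])
c=r.capture("scene")
R=cv2.Rodrigues(np.array(c["rvec"],float))[0]; 
for p in (s["ee_pos"],[.532,-.2125,.05]):
  q=R@np.array(p)+np.array(c["tvec"]).ravel(); print(q[0]/q[2]*c["fx"]+c["cx"],q[1]/q[2]*c["fy"]+c["cy"])
cv2.imwrite("pics/s5z.png",cv2.resize(c["pixels"][215:295,210:310,::-1],(750,600)))
```

```text
[ 0.53763352 -0.21042213  0.07079359] [3.14116908 0.03555732 3.09970973] [-0.38205338  0.80828225  0.18628115]
258.17678627431553 243.8850663033178
258.4984009495334 249.24608717927188
```

View pics/s5z.png

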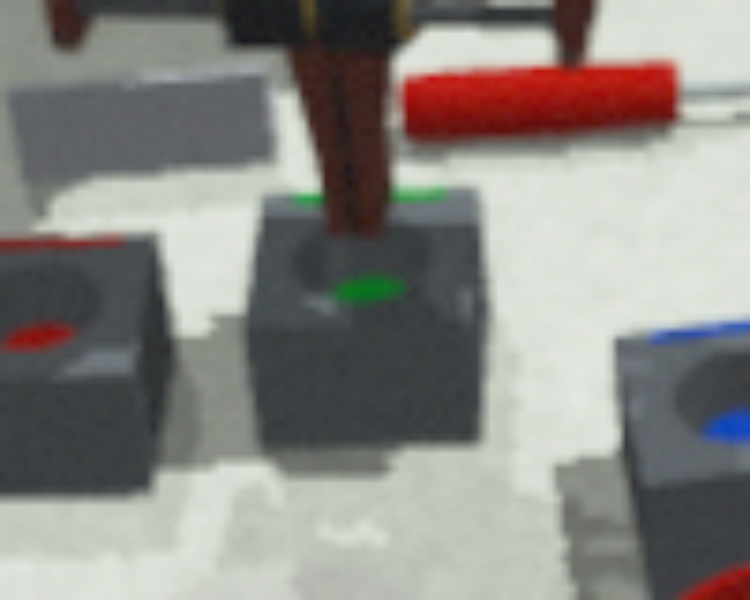

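The tip is over the well's rear half. x has drifted about +5 mm, so I'll correct that and step down while watching the pose.

>>> move_arm(moves=[[0,-0.005,-0.002,0,0],[0,-0.001,0,-0.01,0],[0,-0.001,0,0,0]])

```text
clock: 7.95
ee_pos: [0.533, -0.2128, 0.0649]
ee_rot: [-3.14, 0.042, 3.101]
wrist_force: [0.7, -0.5, 0.6]
finger_gap: 0.0003
```

>>> move_arm(moves=[[0,-0.002,0,-0.01,0],[0,-0.002,0,-0.01,0],[0,-0.001,0,-0.006,0]])

```text
clock: 8.25
ee_pos: [0.5283, -0.2133, 0.0384]
ee_rot: [-3.139, 0.045, 3.101]
wrist_force: [0.5, -0.2, -0.6]
finger_gap: 0.0005
```

>>> move_arm(moves=[[0,0.0035,0.001,-0.003,0],[0,0,0,-0.003,0],[0,0,0,-0.003,0],[0,0,0,-0.002,0]])

```text
clock: 8.65
ee_pos: [0.5317, -0.2121, 0.026]
ee_rot: [-3.139, 0.043, 3.1]
wrist_force: [-7.6, 2.4, 30.0]
finger_gap: 0.0007
```

>>> move_arm(moves=[[0,0,0,0,0],[0,0,0,0,0],[0,0,0,0,0]])

```text
clock: 8.95
ee_pos: [0.5316, -0.2121, 0.0274]
ee_rot: [-3.139, 0.042, 3.101]
wrist_force: [-1.4, 0.5, 4.3]
finger_gap: 0.0004
```

Zero-shift rows let the tip creep up, so I'll press down slightly in each row and time a full hold.

>>> move_arm(moves=[[0,0,0,-0.002,0],[0,0,0,-0.001,0],[0,0,0,-0.0007,0]])

```text
clock: 9.25
ee_pos: [0.5316, -0.2121, 0.0264]
ee_rot: [-3.139, 0.043, 3.101]
wrist_force: [-4.1, 1.4, 10.5]
finger_gap: 0.0004
```

>>> move_arm(moves=[[0,0,0,-0.0008,0],[0,0,0,-0.0008,0],[0,0,0,-0.0008,0],[0,0,0,-0.0008,0],[0,0,0,-0.0008,0],[0,0,0,-0.0008,0],[0,0,0,-0.0008,0],[0,0,0,-0.0008,0]])

```text
clock: 10.05
ee_pos: [0.5316, -0.2121, 0.0264]
ee_rot: [-3.139, 0.043, 3.102]
wrist_force: [-4.2, 1.5, 13.3]
finger_gap: 0.0
```

>>> move_arm(moves=[[0,0,0,-0.0008,0],[0,0,0,-0.0008,0],[0,0,0,-0.0008,0],[0,0,0,-0.0008,0],[0,0,0,-0.0008,0],[0,0,0,-0.0008,0],[0,0,0,-0.0008,0],[0,0,0,-0.0008,0]])

```text
clock: 10.85
ee_pos: [0.5316, -0.2121, 0.0264]
ee_rot: [-3.139, 0.044, 3.102]
wrist_force: [-3.8, 1.6, 13.2]
finger_gap: 0.0003
```

>>> move_arm(moves=[[0,0,0,-0.0008,0],[0,0,0,-0.0008,0],[0,0,0,-0.0008,0],[0,0,0,-0.0008,0]])

```text
clock: 11.25
ee_pos: [0.5316, -0.2121, 0.0264]
ee_rot: [-3.139, 0.044, 3.102]
wrist_force: [-3.1, 1.7, 13.1]
finger_gap: 0.0005
```

The key has been steady at the bottom for 2 s with 13 N on it. Drawing out.

>>> move_arm(moves=[[0,0,0,0.006,0],[0,0,0,0.008,0],[0,0,0,0.01,0]])

```text
clock: 11.55
ee_pos: [0.5312, -0.2119, 0.0504]
ee_rot: [-3.139, 0.043, 3.102]
wrist_force: [-0.1, 0.2, 1.3]
finger_gap: 0.0003
```

>>> move_arm(moves=[[0,0,0,0.015,0],[0,0,0,0.03,0],[0,0,0,0.045,0],[0,0,0,0.045,0],[0,-0.03,0.01,0.04,0],[0,-0.04,0.02,0.02,0],[0,-0.04,0.03,0,0],[0,0,0.04,0,0],[0,0,0,0,0],[0,0,0,0,0]])

```text
clock: 12.55
ee_pos: [0.4191, -0.1103, 0.2608]
ee_rot: [-3.135, 0.055, 3.102]
wrist_force: [0.8, -0.3, -0.6]
finger_gap: 0.0006
```

Run:
```python
from h import *
s=r.get_state(); print(s["ee_pos"],s["wrist_force"])
for n in ("scene","top"):
  c=r.capture(n); save(c,n+"9.png")
  P=cloud(c); ok=c["range_z"]>0
  hsv=cv2.cvtColor(c["pixels"],cv2.COLOR_RGB2HSV); G=(hsv[...,0]>50)&(hsv[...,0]<75)&(hsv[...,1]>150)
  m=G&(P[...,2]>.1)&(P[...,0]>.45)&(P[...,0]<.7)&(P[...,1]<.35)&(P[...,1]>.15)
  if m.any(): print(n,"strip",np.median(P[m],0))
  m=G&ok&(np.hypot(P[...,0]-.532,P[...,1]+.2125)<.02)
  if m.any(): print(n,"key",np.median(P[m],0))
  for nm,xy in dict(green=(.532,-.2125),red=(.559,-.314),blue=(.597,-.084)).items():
    m=ok&(abs(P[...,2]-.05)<.006)&(np.hypot(P[...,0]-xy[0],P[...,1]-xy[1])<.055)
    q=P[m][:,:2].astype(np.float32)
    if len(q)>10: print(n,nm,len(q),cv2.minAreaRect(q))
```

```text
[ 0.41912131 -0.11031145  0.26082548] [ 0.80875039 -0.26435869 -0.62334617]
scene strip [0.52416224 0.27500092 0.13308469]
scene key [ 0.52513484 -0.21471011  0.0314216 ]
scene green 467 ((0.5313495397567749, -0.2132420837879181), (0.08063732832670212, 0.07214868813753128), 5.422521591186523)
scene red 499 ((0.558007001876831, -0.31557169556617737), (0.07873988896608353, 0.07339593768119812), 4.801974773406982)
scene blue 537 ((0.5970007181167603, -0.08559975028038025), (0.07855388522148132, 0.07227078080177307), 12.533884048461914)
top strip [0.52374453 0.27665129 0.13353665]
top key [ 0.53116699 -0.21125328  0.03132712]
top green 889 ((0.5316600203514099, -0.21191228926181793), (0.07195959240198135, 0.07211176306009293), 4.795846939086914)
top red 904 ((0.5586503148078918, -0.31447482109069824), (0.07219400256872177, 0.07374105602502823), 4.038197994232178)
top blue 853 ((0.5970350503921509, -0.08451984077692032), (0.07258360087871552, 0.07183338701725006), 12.92750358581543)
```

View pics/scene9.png

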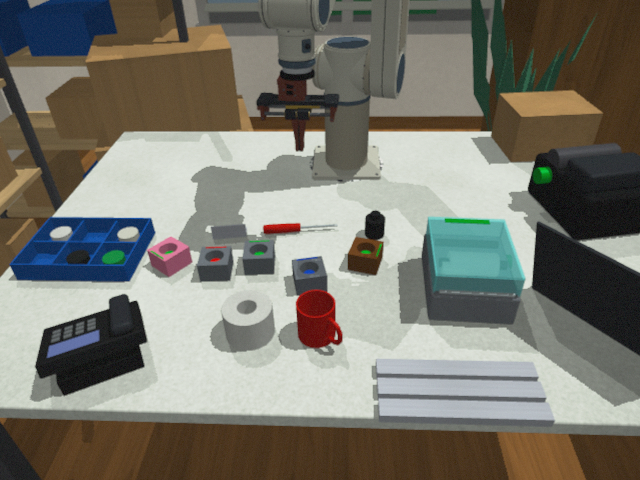

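The last view shows the cover shut, its strip at (467,221). The key is back up at z = 0.031 m and the pods have not moved. The arm is clear of everything, so I'm handing in.

```bash
python3 -c "
from station import r
print(r.job_done()); print(r.get_state()['clock'])"
```

```text
the job is handed in; nothing more can be done
None
the job is handed in; nothing more can be done
```

The job is done and handed in at about 12.7 s of the 58 s allowed; no verdict was reported. I pushed the printer cover shut with the closed fingertips. Then I pressed the green key in the grey pod, held it down for 2 s, let it spring back and drew clear.

**Last checks, all passed:**
- **Cover:** the strip reads z = 0.133 m, the shut height, in both cameras, and it stayed there after I let go.
- **Green key:** during the hold the fingertip stayed at z = 0.0264 m, about 5.6 mm of travel, at about 13 N. Afterwards the key was back up at 0.031 m.
- **Pods:** all three are within about 2 mm of where they started. The red and blue keys were never touched.
- **Other things:** the mug, label roll, spool, screwdriver and bracket look unmoved in the picture. I did not re-measure them.

**Two things did not go cleanly:**
- **First hold:** it crept up to about 4.6 mm of travel, close to the 4.5 mm limit, so I pressed down again and timed the full two seconds from there.
- **Peak forces:** at the stops the wrist force briefly reached about 42 N on the cover and 30 N on the key, well under the 120 N wrist limit.

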